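# Proof-pull on the bench spring gauge

## Robot

A 6-joint arm with a two-finger parallel gripper is mounted at the origin on the work surface. World frame = base frame: x ahead of the robot, y to its left, z up, the work surface at z = 0. Lengths are in m, angles in degrees, forces in N, time in s.
With the tool pointing down it reaches from about 0.425 to 0.95 m from the base axis. Payload 14.7 kg.
Tool frame: the origin (TCP) lies at the very end of the fingers, on their centre line; the grasp point (between the pads) lies 19 mm behind it; z points along the fingers, y is the line along which they close (so a half turn about z gives the same grasp; the last joint's range is limited). The gripper opens to 85 mm and grips with 20 to 120 N. Pads are 22 mm wide; open, the fingers measure 114 mm over their backs; the gripper's body (76 mm by 85 mm) begins 54 mm behind the grasp point. The pads swing forward as they close: fully open they stand 13 mm farther back than shut.
Start: joints at [-75.55, 27.513, 91.461, -0, 61.026, -2.67], TCP at [0.191, -0.621, 0.194] pointing down, gripper open.
Joint ranges: [-157.49, 157.49], [-46.99, 117.5], [13.45, 153.17], [-89.5, 269.5], [5.16, 153.95], [-167.48, 167.48]. Speed limits (degrees/s): [108.29, 108.29, 136.94, 172.46, 172.46, 172.46].

## Interface

Orientations are given as [roll, pitch, yaw] about the fixed x, y, z axes, in that order (R = Rz(yaw) Ry(pitch) Rx(roll)).
In Python, from rig import robot gives the robot as it stands.
- The arm moves only by the tool apply_moves, never from a script. Its argument "targets" is a list of rows, each an object of numbers: "ax", "ay", "az": the turn, a rotation vector about the world's x, y, z in rad; "dx", "dy", "dz": the shift along the world's x, y, z in m; "jaw": the closure, from 0 (fully open) to 1 (shut). In form: [{"ax": .., "ay": .., "az": .., "dx": .., "dy": .., "dz": .., "jaw": ..}, ...]. A call has 1 to 5 rows; each row is the pose to reach, as a shift and turn from the pose commanded when the call began; what a row does not reach only later rows make up. A row lasts 1/12 s, in which the tool goes at most 41.7 mm and 7.16 degrees, less where a joint would pass 70% of its speed; a pose out of reach is approached as far as the arm can. A call with a gripper value outside its range is refused whole. The fingers move at their own pace and stop on an object; "newtons" is the grip in N (left out, the last holds). Time passes only in rows, so rows that repeat a pose let the fingers close. It gives the time, the measured TCP pose, the force, the opening and the grip force at its end, in the units of the state.
- robot.state(): the state, without advancing time (a new reading comes with each control period).
- robot.camera(name): name is "side" or "top" or "wrist"; returns a dict with "image" (420x560x3 uint8, blue, green, red), "range_z" (420x560 float32, m along the optical axis (not along the pixel's ray), 0 where there is no reading), "K" (3x3 intrinsics, pixels), "T" (4x4, takes a point from camera to world coordinates). Camera axes: x right, y down, z forward; pixel columns grow to the right and rows downward; lengths in m; the calibration is good to about 2 mm. A picture is of the moment at which its call begins.
- robot.sign_off(): hands the job in; it is judged then, once.
Trained networks look in the newest picture that a camera, given by its name, has taken for a name from the list of things; names that differ only in an ending like _2 or _b are one class to them, and where a whole thing is asked for, a point or a joint stands for the part that bears it (a point fixed in the world has none). Each returns a list of dicts, best first, with "p" (0 to 1); they miss things now and then, are a little off and sometimes report something else, mostly with a low value. They report only what shows in the picture. A call takes as long as a camera call. They do not tell look-alikes from the thing itself.
- robot.boxes_of(camera, query): "box" ([left, top, right, bottom] as shares, 0 to 1, of the picture: columns of its width, rows of its height, round what is visible of it).
- robot.mark_of(camera, query): "centre" ([row, column] as shares, 0 to 1, of the picture: columns of its width, rows of its height: a listed point, or the origin of a listed thing).
The state is a dict: "time_s": time; "joints": joint angles; "dq": joint speeds; "tau": joint torques, N m; "ee_pos": TCP position; "eef_rot": TCP orientation; "force": force on the tool from outside, world axes, zero at the start; "wrist_torque": the same for the moment, N m; "width": finger opening in m; "gripper_force": force on a finger pad.
Only numpy, scipy, OpenCV 4.12 (cv2) and the standard library are available. Lean on these libraries where they do the work, as an engineer would, in place of code of your own. Each camera call takes 0.05 s, during which the arm holds its last target. There are 200 camera calls.

## Task

Check the repaired coffee-machine spring that is mounted in the bench pull gauge: draw the gauge out by its handle until the drag pointer stands between the two raised marks, not beyond them, then ease the handle back so that the spring runs home without snapping. Then press the button of the record box fully down and let it come up. Do not push the drag pointer itself, and leave the tray, portafilter and screwdriver where they are.

Things in the scene. Friction and masses are not known exactly. Their poses are not given: they have to be found in the camera images.
- gauge: Pull gauge screwed to the bench: grey base plate 235 x 110 x 10 mm carrying an aluminium case 215 long, 64 wide, top face 65 mm above the bench; a dark spring knob at the rear. Origin on the bench under the middle of the case's front face; x runs back along the case, y to its left, z up. The handle is drawn out along -x.
- handle: Handle in front of the case: a D-shaped bow. Black crossbar 116 mm long, 18 mm thick, along the gauge's y; origin at its centre, 36 mm above the bench, 75 to 85 mm in front of the case at the start; axes as the gauge. Runs free (about 1 N) for a hidden length of 2 to 28 mm, different each time, then takes up the spring: 3 N at once, then 0.22 N per mm. The free part is not sprung back.
- bow (a point): Middle of the opening inside the bow, 32 mm behind the crossbar's centre (gauge +x), 36 mm above the bench; it moves with the handle. The opening is 94 mm wide, 41 mm deep between crossbar and rods at the sides and over 60 mm deep in the middle, free down to the bench, so fingers can go in from above. Steel side rods 10 mm thick. The handle can come out 110 mm in all.
- pull (a joint): Sprung pointer block, steel, 22 x 30 x 14 mm, on top of the case: its way in m out of home towards the handle (0 home, at most 0.073). It stands still while the handle runs through its slack, then moves with it one to one, and springs home when the handle is let go.
- rider: Drag pointer: black upright plate 4 mm thick (along the gauge's x), 34 wide, 24 high, on top of the case in front of the pointer block. Origin in the middle of its thickness on the case's top face, axes as the gauge. The pointer block pushes it forward (-x) and it stays at the farthest place it was pushed to (friction 1 N). At the start it stands 4 to 15 mm in front of the block.
- marks: The two marks: upright steel dark ridges 20 mm high on a clip clamped fast to the case's right edge (-y), 16 mm clear between them. Origin midway between the ridges on the middle line of the case's top face, axes as the gauge: the drag pointer is right when its origin is at the same x along the gauge. They stand 36 to 55 mm of travel out from the pointer block's home.
- logger: Record box fixed on the bench, grey, 120 x 85 x 45 mm, with a dark display and a push button. Origin in the middle of its underside. On the left or the right of the gauge.
- record_top (a point): Middle of the top face of the record box's black push button, 28 mm across, in a steel collar 44 mm across; 67 mm above the bench, its collar top is 57 mm above the bench.
- record (a joint): Push button, m pressed down: 0 up, 0.006 fully down; 1.5 N to start, 5 N fully down; it springs up again.
- tray: Bystander: blue parts tray 130 x 100 x 35 mm, loose. Origin in the middle of its underside.
- portafilter: Bystander: steel filter cup 72 mm across, 36 high, with a black handle to its -x, 215 mm long overall, loose. Origin under the cup.
- screwdriver: Bystander: screwdriver 190 mm long lying loose. Origin under its middle.
Mind the look-alikes: they are no part of the job. Of the things like the logger, leave any that is green; of the rest the larger one is meant.

How it is judged:
By the outcome, as a careful person would: the job done as asked, in the order asked, and still so for the second after the job is handed in, with the robot touching nothing.
It also fails if it takes over 51 s, if anything falls off the work surface, if the arm or the gripper's body presses on something with over 40 N, if the wrist force passes 120 N, or if a joint passes its speed limit or range.

## Working session

There is one attempt and no reset: what is moved stays moved. The work goes in short steps, Python scripts to look and compute and a tool call to move; the robot and the scene stay as the last step left them, time stands still between calls to the robot, and variables do not carry over. Pictures are saved under pics/ and viewed, at most 10 in all, crops included, and the job is handed in when it is done.

Besides the shell and the picture viewer there is one more tool, called after "Call:" by a JSON object that holds its "name" and its "arguments", one argument or row to a line. apply_moves: Moves the arm, as the interface text tells. Its arguments: {"type":"object","properties":{"targets":{"type":"array","items":{"type":"object","properties":{"ax":{"type":"number"},"ay":{"type":"number"},"az":{"type":"number"},"dx":{"type":"number"},"dy":{"type":"number"},"dz":{"type":"number"},"jaw":{"type":"number"}}}},"newtons":{"type":"number"}},"required":["targets"]}

```bash
mkdir -p pics
cat > h.py <<'E'
import numpy as np, cv2
from rig import robot
def w(c,r,col,z=None):
    """pixel (row,col) -> world, by depth or by a known height z"""
    K,T=c["K"],c["T"]; d=np.array([(col-K[0,2])/K[0,0],(r-K[1,2])/K[1,1],1.])
    R=T[:3,:3]@d
    s=(z-T[2,3])/R[2] if z is not None else c["range_z"][int(round(r)),int(round(col))]
    return T[:3,3]+s*R
def find(cam,names):
    for n in names:
        for m in robot.mark_of(cam,n)[:3]:
            print(cam,n,round(m["p"],2),np.round(np.array(m["centre"])*[420,560],1))
E
python3 - <<'E'
from h import *
for n in ("top","side"):
    c=robot.camera(n); cv2.imwrite(f"pics/{n}0.png",c["image"]); np.savez(f"{n}0.npz",**c)
    print(n,np.round(c["T"],3).tolist())
    find(n,["gauge","handle","bow","rider","marks","logger","record_top","pull"])
print(robot.state())
E
```

```text
top [[0.021, -0.989, 0.147, 0.402], [-1.0, -0.021, -0.002, -0.032], [0.005, -0.147, -0.989, 0.919], [0.0, 0.0, 0.0, 1.0]]
top gauge 0.91 [167.8 262.4]
top handle 0.72 [194.  247.7]
top bow 0.72 [180.4 257.3]
top rider 0.6 [127.1 276.1]
top marks 0.45 [140.9 266.2]
top marks 0.41 [182.2 256. ]
top logger 0.85 [271.2 426.6]
top logger 0.56 [211.4 350.6]
top record_top 0.57 [288.6 433.3]
top record_top 0.44 [218.  357.5]
top record_top 0.41 [212.1 418.9]Traceback (most recent call last):
  File "<stdin>", line 5, in <module>
  File "h.py", line 11, in find
    for m in robot.mark_of(cam,n)[:3]:
             ~~~~~~~~~~~~~^^^^^^^
ValueError: it knows: bow, gauge, handle, logger, marks, portafilter, record_top, rider, screwdriver, tray
```

Run:
```python
from h import *
n="side"
c=robot.camera(n); cv2.imwrite(f"pics/{n}0.png",c["image"]); np.savez(f"{n}0.npz",**c)
find(n,["gauge","handle","bow","rider","marks","logger","record_top"])
```

```text
side gauge 0.7 [238.1 238. ]
side handle 0.92 [237.1 268.5]
side bow 0.83 [237.9 255.4]
side rider 0.59 [209.8 207.7]
side marks 0.55 [367.4 184.7]
side logger 0.88 [149.9 295.1]
side logger 0.7 [144.6 352.6]
side logger 0.56 [179.1 291.3]
side record_top 0.64 [130.  305.8]
side record_top 0.5 [165.9 301.9]
side record_top 0.39 [129.1 358.5]
```

View pics/top0.png

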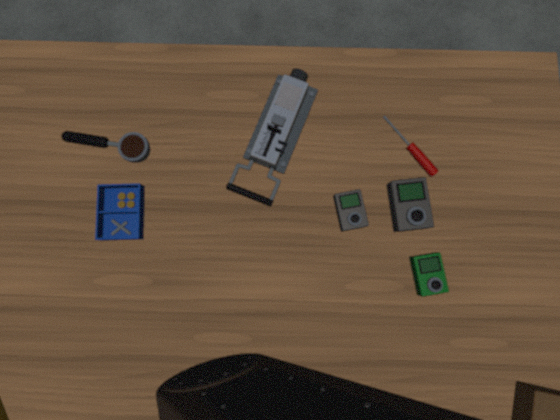

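View pics/side0.png

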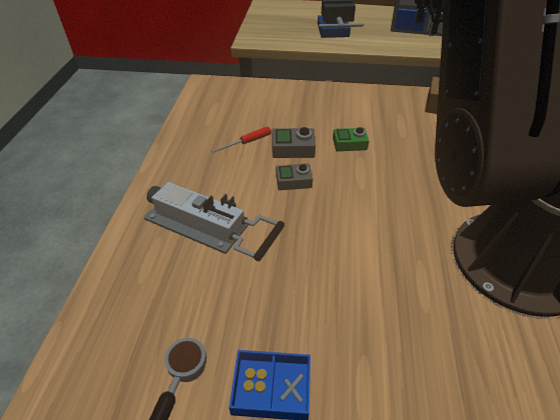

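The top view shows the gauge at rows 70–205, cols 228–318, with the crossbar from about (186,230) to (202,271). The record box meant is the large grey one at about (204,411), with its button near (215,417). The small grey box and the green one are look-alikes.

Run:
```python
from h import *
c=dict(np.load("top0.npz"))
im=c["image"]; cr=cv2.resize(im[65:215,220:330],None,fx=5,fy=4*1.25*0.8,interpolation=cv2.INTER_CUBIC)
cr=cv2.resize(im[65:215,220:330],None,fx=4,fy=4,interpolation=cv2.INTER_CUBIC)
s=dict(np.load("side0.npz"))
cs=cv2.resize(s["image"][175:265,140:290],None,fx=4,fy=4,interpolation=cv2.INTER_CUBIC)
cv2.imwrite("pics/t1.png",np.clip(cr*1.6,0,255).astype(np.uint8)); cv2.imwrite("pics/s1.png",cs)
for n,p in dict(handle=(194,249.5),end1=(186,230),end2=(202,270),btn=(214.5,417.5)).items():
    print(n,np.round(w(c,*p),3), np.round(w(c,*p,.045 if n!="btn" else .067),3))
for z0,z1 in ((.055,.075),(.04,.05),(.062,.0695)):
    rr,cc=np.mgrid[0:420,0:560]; K=c["K"];P=np.stack([(cc-K[0,2])/K[0,0],(rr-K[1,2])/K[1,1],np.ones_like(rr)],-1)*c["range_z"][...,None]
    W=P@c["T"][:3,:3].T+c["T"][:3,3]
    for nm,(a,b,e,f) in dict(g=(65,215,220,325),log=(175,235,385,440)).items():
        m=(W[a:b,e:f,2]>z0)&(W[a:b,e:f,2]<z1); p=W[a:b,e:f][m]
        if len(p)>5:
            r=cv2.minAreaRect((p[:,:2]*1000).astype(np.float32)); print(z0,nm,len(p),p.mean(0).round(4),r)
```

```text
handle [0.548 0.034 0.048] [0.549 0.035 0.045]
end1 [0.567 0.08  0.047] [0.567 0.081 0.045]
end2 [ 0.531 -0.014  0.048] [ 0.531 -0.014  0.045]
btn [ 0.506 -0.347  0.07 ] [ 0.506 -0.348  0.067]
0.055 g 2320 [ 0.7307 -0.0333  0.0666] ((739.4354248046875, -40.28025817871094), (73.15851593017578, 245.07684326171875), 69.20621490478516)
0.055 log 280 [ 0.5046 -0.3461  0.0624] ((505.5258483886719, -347.941650390625), (42.8769645690918, 41.19118118286133), 77.97891998291016)
0.04 g 714 [0.5872 0.0199 0.0439] ((698.57568359375, -20.688087463378906), (115.5672836303711, 335.45404052734375), 69.20006561279297)
0.04 log 1502 [ 0.5386 -0.3414  0.0464] ((535.2896118164062, -343.91729736328125), (119.93717956542969, 85.63015747070312), 7.590919017791748)
0.062 g 1986 [ 0.7271 -0.0314  0.0668] ((730.1253662109375, -35.86016845703125), (71.83720397949219, 224.3467559814453), 69.53958129882812)
0.062 log 108 [ 0.5049 -0.3471  0.0671] ((505.4864196777344, -347.654541015625), (26.94308090209961, 25.64396858215332), 56.71487808227539)
```

View pics/t1.png

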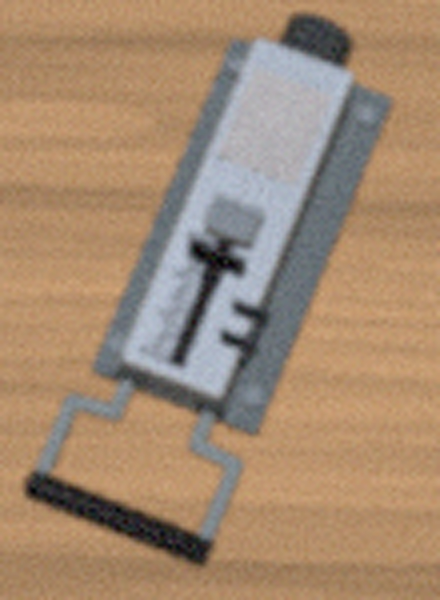

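View pics/s1.png

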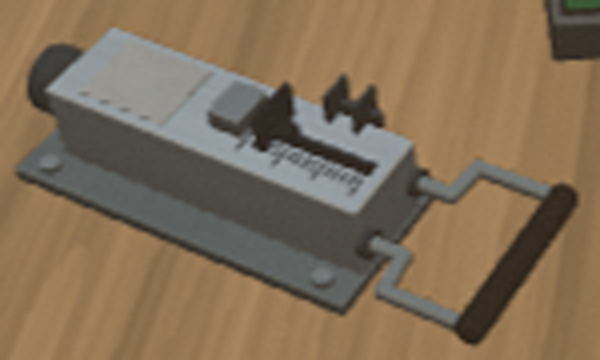

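The crops show the sprung block at crop (235,215), with the drag pointer just in front of it at about (215,255). The two ridges on the right edge are at about (250,310) and (240,345), and the pointer still has to travel to between them.

```bash
cat >> h.py <<'E'
YAW=np.radians(-20.8); U=np.array([np.cos(YAW),np.sin(YAW)]); V=np.array([-U[1],U[0]])
H=np.array([.549,.034])
def cloud(c):
    rr,cc=np.mgrid[0:420,0:560]; K=c["K"]
    P=np.stack([(cc-K[0,2])/K[0,0],(rr-K[1,2])/K[1,1],np.ones(rr.shape)],-1)*c["range_z"][...,None]
    return P@c["T"][:3,:3].T+c["T"][:3,3]
def ridges(c,lo=.074,hi=.095):
    """points standing over the case top, gauge frame from H: u along, v left"""
    W=cloud(c).reshape(-1,3); W=W[(W[:,2]>lo)&(W[:,2]<hi)]
    q=np.c_[(W[:,:2]-H)@U,(W[:,:2]-H)@V,W[:,2]]
    return q[(q[:,0]>60)|((q[:,0]>.05)&(q[:,0]<.3)&(abs(q[:,1])<.05))]
E
python3 - <<'E'
from h import *
for n in ("top","side"):
    q=ridges(dict(np.load(n+"0.npz"))); q=q[np.argsort(q[:,0])]
    print(n,len(q)); 
    for lo,hi in ((-.05,-.018),(-.018,.02)):
        k=q[(q[:,1]>lo)&(q[:,1]<=hi)]; print(lo, np.histogram(k[:,0]*1000,bins=np.arange(75,215,4)))
s=robot.state(); print({k:np.round(s[k],3) for k in s})
c=dict(np.load("top0.npz"))
E
```

```text
top 273
-0.05 (array([ 0,  0,  0,  0,  0,  0,  0,  0,  1, 21,  7,  1,  2,  4, 24,  3,  1,
        0,  0,  0,  0,  0,  0,  0,  0,  0,  0,  0,  0,  0,  0,  0,  0,  0]), array([ 75,  79,  83,  87,  91,  95,  99, 103, 107, 111, 115, 119, 123,
       127, 131, 135, 139, 143, 147, 151, 155, 159, 163, 167, 171, 175,
       179, 183, 187, 191, 195, 199, 203, 207, 211]))
-0.018 (array([ 0,  0,  0,  0,  0,  0,  0,  0,  0,  2,  1,  0,  0,  0,  3,  0,  0,
        5,  3, 48, 18,  0,  0, 16, 24, 23, 21, 24, 19,  2,  0,  0,  0,  0]), array([ 75,  79,  83,  87,  91,  95,  99, 103, 107, 111, 115, 119, 123,
       127, 131, 135, 139, 143, 147, 151, 155, 159, 163, 167, 171, 175,
       179, 183, 187, 191, 195, 199, 203, 207, 211]))
side 253
-0.05 (array([ 0,  0,  0,  0,  0,  0,  0,  0,  0, 24,  2,  0,  0,  3, 24,  1,  0,
        0,  0,  0,  0,  0,  0,  0,  0,  0,  0,  0,  0,  0,  0,  0,  0,  0]), array([ 75,  79,  83,  87,  91,  95,  99, 103, 107, 111, 115, 119, 123,
       127, 131, 135, 139, 143, 147, 151, 155, 159, 163, 167, 171, 175,
       179, 183, 187, 191, 195, 199, 203, 207, 211]))
-0.018 (arr
[... 191 characters left out ...]
103, 107, 111, 115, 119, 123,
       127, 131, 135, 139, 143, 147, 151, 155, 159, 163, 167, 171, 175,
       179, 183, 187, 191, 195, 199, 203, 207, 211]))
{'time_s': np.float64(0.8), 'joints': array([-7.5550e+01,  2.7511e+01,  9.1461e+01, -2.0000e-03,  6.1027e+01,
       -2.6700e+00]), 'dq': array([0.023, 0.114, 0.063, 0.044, 0.12 , 0.033]), 'tau': array([ 4.0000e-03, -9.5041e+01, -4.3064e+01, -0.0000e+00,  1.0000e-03,
        0.0000e+00]), 'ee_pos': array([ 0.191, -0.621,  0.195]), 'eef_rot': array([1.79999e+02, 2.00000e-03, 1.71210e+01]), 'force': array([-0.483, -0.158,  0.193]), 'wrist_torque': array([ 0.085, -0.022,  0.074]), 'gripper_force': np.float64(0.0), 'width': np.float64(0.085)}
```

Call:
{"name": "apply_moves", "arguments": {
  "targets": [
    {"dx": 0.02, "dy": 0.036, "az": 0.12, "jaw": 0.45},
    {"dx": 0.042, "dy": 0.071, "az": 0.24, "jaw": 0.45},
    {"dx": 0.065, "dy": 0.105, "az": 0.36, "jaw": 0.45},
    {"dx": 0.09, "dy": 0.138, "az": 0.48, "jaw": 0.45},
    {"dx": 0.116, "dy": 0.17, "az": 0.6, "jaw": 0.45}
  ]
}}

```text
invalid input
```

Call:
{"name": "apply_moves", "arguments": {
  "newtons": 40,
  "targets": [
    {"ax": 0, "ay": 0, "az": 0.12, "dx": 0.02, "dy": 0.036, "dz": 0, "jaw": 0.45},
    {"ax": 0, "ay": 0, "az": 0.24, "dx": 0.042, "dy": 0.071, "dz": 0, "jaw": 0.45},
    {"ax": 0, "ay": 0, "az": 0.36, "dx": 0.065, "dy": 0.105, "dz": 0, "jaw": 0.45},
    {"ax": 0, "ay": 0, "az": 0.48, "dx": 0.09, "dy": 0.138, "dz": 0, "jaw": 0.45},
    {"ax": 0, "ay": 0, "az": 0.6, "dx": 0.116, "dy": 0.17, "dz": 0, "jaw": 0.45}
  ]
}}

```text
time_s: 1.22
ee_pos: [0.3078, -0.4495, 0.1946]
eef_rot: [180.0, 0.0, 51.8]
force: [1.9, -0.6, 0.8]
width: 0.0471
gripper_force: 0.0
```

Call:
{"name": "apply_moves", "arguments": {
  "targets": [
    {"ax": 0, "ay": 0, "az": 0.06, "dx": 0.022, "dy": 0.035, "dz": 0, "jaw": 0.45},
    {"ax": 0, "ay": 0, "az": 0.12, "dx": 0.044, "dy": 0.07, "dz": 0, "jaw": 0.45},
    {"ax": 0, "ay": 0, "az": 0.18, "dx": 0.064, "dy": 0.106, "dz": 0, "jaw": 0.45},
    {"ax": 0, "ay": 0, "az": 0.24, "dx": 0.084, "dy": 0.142, "dz": 0, "jaw": 0.45},
    {"ax": 0, "ay": 0, "az": 0.304, "dx": 0.104, "dy": 0.178, "dz": 0, "jaw": 0.45}
  ]
}}

```text
time_s: 1.63
ee_pos: [0.412, -0.2714, 0.1947]
eef_rot: [180.0, 0.0, 69.1]
force: [0.4, -0.7, -0.3]
width: 0.0469
gripper_force: 0.0
```

Call:
{"name": "apply_moves", "arguments": {
  "targets": [
    {"ax": 0, "ay": 0, "az": 0, "dx": 0.018, "dy": 0.037, "dz": 0, "jaw": 0.45},
    {"ax": 0, "ay": 0, "az": 0, "dx": 0.036, "dy": 0.074, "dz": 0, "jaw": 0.45},
    {"ax": 0, "ay": 0, "az": 0, "dx": 0.053, "dy": 0.111, "dz": 0, "jaw": 0.45},
    {"ax": 0, "ay": 0, "az": 0, "dx": 0.07, "dy": 0.148, "dz": 0, "jaw": 0.45},
    {"ax": 0, "ay": 0, "az": 0, "dx": 0.087, "dy": 0.184, "dz": 0, "jaw": 0.45}
  ]
}}

```text
time_s: 2.05
ee_pos: [0.4989, -0.0871, 0.1948]
eef_rot: [180.0, -0.0, 68.9]
force: [0.8, -0.2, -1.1]
width: 0.0465
gripper_force: 0.0
```

Remaining to the handle: dx 0.050, dy 0.121. Then go down.

Call:
{"name": "apply_moves", "arguments": {
  "targets": [
    {"ax": 0, "ay": 0, "az": 0.005, "dx": 0.015, "dy": 0.036, "dz": 0, "jaw": 0.45},
    {"ax": 0, "ay": 0, "az": 0.005, "dx": 0.03, "dy": 0.072, "dz": 0, "jaw": 0.45},
    {"ax": 0, "ay": 0, "az": 0.005, "dx": 0.043, "dy": 0.105, "dz": -0.02, "jaw": 0.45},
    {"ax": 0, "ay": 0, "az": 0.005, "dx": 0.05, "dy": 0.121, "dz": -0.05, "jaw": 0.45},
    {"ax": 0, "ay": 0, "az": 0.005, "dx": 0.05, "dy": 0.121, "dz": -0.085, "jaw": 0.45}
  ]
}}

```text
time_s: 2.47
ee_pos: [0.5513, 0.0353, 0.11]
eef_rot: [179.7, -0.1, 69.4]
force: [-0.3, 0.2, 0.9]
width: 0.0471
gripper_force: 0.0
```

Run:
```python
from h import *
c=robot.camera("side"); cv2.imwrite("pics/side1.png",cv2.resize(c["image"][120:300,120:400],None,fx=2.5,fy=2.5))
c=robot.camera("top");q=ridges(c); print(len(q))
print(robot.state()["ee_pos"])
```

```text
0
[0.54514235 0.03273217 0.10545958]
```

View pics/side1.png

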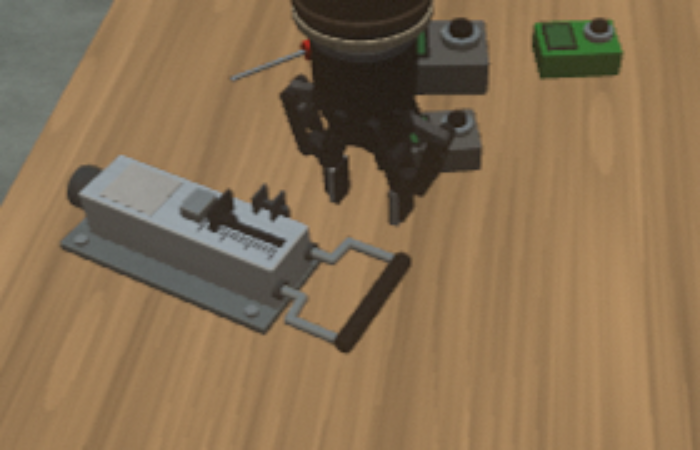

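The side view shows the open fingers above the handle, pads at (335,185) and (400,205), with gauge, drag pointer and marks in clear sight. Now I go down and close.

Call:
{"name": "apply_moves", "arguments": {
  "targets": [
    {"ax": 0, "ay": 0, "az": 0, "dx": 0.002, "dy": 0, "dz": -0.03, "jaw": 0.45},
    {"ax": 0, "ay": 0, "az": 0, "dx": 0.002, "dy": 0, "dz": -0.06, "jaw": 0.45},
    {"ax": 0, "ay": 0, "az": 0, "dx": 0.002, "dy": 0, "dz": -0.08, "jaw": 0.45},
    {"ax": 0, "ay": 0, "az": 0, "dx": 0.002, "dy": 0, "dz": -0.09, "jaw": 0.45},
    {"ax": 0, "ay": 0, "az": 0, "dx": 0.002, "dy": 0, "dz": -0.09, "jaw": 0.6}
  ]
}}

```text
time_s: 2.98
ee_pos: [0.5497, 0.0312, 0.019]
eef_rot: [-179.9, 0.0, 69.2]
force: [-0.9, 0.2, -0.6]
width: 0.0363
gripper_force: 0.0
```

Call:
{"name": "apply_moves", "arguments": {
  "newtons": 40,
  "targets": [
    {"ax": 0, "ay": 0, "az": 0, "dx": 0, "dy": 0, "dz": 0, "jaw": 0.7},
    {"ax": 0, "ay": 0, "az": 0, "dx": 0, "dy": 0, "dz": 0, "jaw": 0.8},
    {"ax": 0, "ay": 0, "az": 0, "dx": 0, "dy": 0, "dz": 0, "jaw": 0.9},
    {"ax": 0, "ay": 0, "az": 0, "dx": 0, "dy": 0, "dz": 0, "jaw": 0.9},
    {"ax": 0, "ay": 0, "az": 0, "dx": 0, "dy": 0, "dz": 0, "jaw": 0.9}
  ]
}}

```text
time_s: 3.4
ee_pos: [0.5509, 0.0318, 0.0204]
eef_rot: [179.9, -0.0, 69.2]
force: [0.3, 0.2, -0.5]
width: 0.0086
gripper_force: 0.0
```

```bash
cat >> h.py <<'E'
def rep():
    c=robot.camera("side"); q=ridges(c); s=robot.state()
    a=q[(q[:,1]<-.018)]; b=q[(q[:,1]>-.012)]
    print("ee",np.round(s["ee_pos"],4),"along",round(float((np.array(s["ee_pos"][:2])-H)@U*1000),1),"f_u",round(float(np.array(s["force"][:2])@U),2),s["force"][2],"w",s["width"],s["gripper_force"],"t",s["time_s"])
    for n,k in (("marks",a),("rider+block",b)):
        h,e=np.histogram(k[:,0]*1000,bins=np.arange(75,215,2)); print(n,[(int(x),int(y)) for x,y in zip(e,h) if y])
    return c
E
python3 -c "from h import *; rep()"
```

```text
ee [0.5507 0.0319 0.0202] along 2.4 f_u 1.48 0.6159860455058976 w 0.008361273970661706 0.0 t 3.45
marks [(111, 16), (113, 9), (115, 2), (129, 3), (131, 15), (133, 9), (135, 1)]
rider+block [(147, 1), (151, 12), (153, 45), (155, 15), (157, 2), (167, 8), (169, 20), (171, 5), (173, 11), (175, 8), (177, 9), (179, 10), (181, 8), (183, 9), (185, 10), (187, 8), (189, 7)]
```

Run:
```python
from h import *
c=robot.camera("side"); a=cv2.resize(c["image"][190:290,180:320],None,fx=4,fy=4)
d=robot.camera("wrist"); b=cv2.resize(d["image"],(533,400))[:, :]
cv2.imwrite("pics/x2.png",cv2.resize(np.hstack([a,b]),(800,294)))
```

```text
(no output)
```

View pics/x2.png

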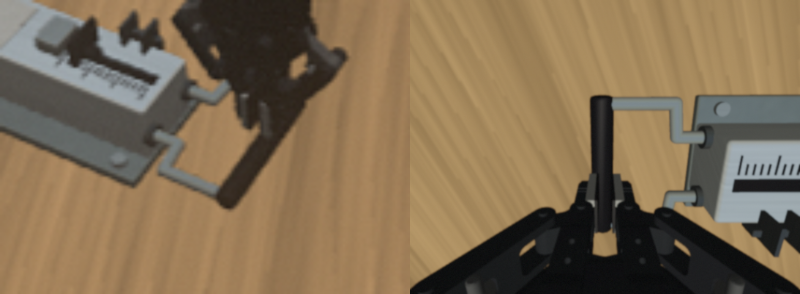

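The side view has the fingertips at about (250,115), and the wrist view shows them straddling the bar at about (605,200). The width reading is 8.6 mm with no grip force, so I check this in the depth data.

Run:
```python
from h import *
for n in ("side","wrist"):
    c=robot.camera(n); W=cloud(c); 
    u=(W[...,:2]-H)@U*1000; v=(W[...,:2]-H)@V*1000; z=W[...,2]*1000
    k=(abs(u)<60)&(abs(v)<75)&(z>8)&(z<110)&(c["range_z"]>0)
    print(n,k.sum())
    for v0 in range(-70,70,10):
        m=k&(v>=v0)&(v<v0+10)
        if m.sum()<5: continue
        print(v0,m.sum(),[(z0,int(u[m&(z>=z0)&(z<z0+10)].min()),int(u[m&(z>=z0)&(z<z0+10)].max()),int((m&(z>=z0)&(z<z0+10)).sum())) for z0 in range(10,100,10) if (m&(z>=z0)&(z<z0+10)).any()])
a=c["image"][180:420,180:380]; cv2.imwrite("pics/w3.png",np.clip(cv2.resize(a,None,fx=2.5,fy=2.5)*2.0,0,255).astype(np.uint8))
```

```text
side 783
-50 8 [(30, -8, 59, 7), (40, -9, -9, 1)]
-40 24 [(30, -9, 57, 15), (40, -9, 57, 9)]
-30 28 [(30, -9, 59, 19), (40, -8, 58, 9)]
-20 22 [(30, -8, 59, 12), (40, -7, 59, 8)]
-10 71 [(20, -6, -6, 1), (30, -8, -6, 6), (40, -7, 7, 10), (50, 6, 6, 1), (60, -15, 6, 6), (70, -16, 6, 9), (80, -14, 6, 5), (90, 5, 9, 9)]
0 172 [(30, -8, -6, 6), (40, -8, 7, 23), (50, -9, 12, 8), (60, -15, 18, 28), (70, -16, 19, 32), (80, -16, 20, 27), (90, -16, 29, 19)]
10 156 [(30, -9, -7, 7), (40, -8, 6, 27), (60, -7, 8, 8), (70, -9, 10, 16), (80, -9, 12, 19), (90, -14, 18, 18)]
20 38 [(30, -9, 56, 12), (40, -6, 57, 26)]
30 47 [(30, -9, 59, 18), (40, -8, 59, 29)]
40 47 [(30, -8, 59, 17), (40, -8, 56, 30)]
50 125 [(30, -9, 59, 65), (40, -9, 57, 60)]
60 44 [(20, 0, 0, 1), (30, -8, 51, 37), (40, -4, 5, 6)]
wrist 14924
-60 114 [(40, -2, 8, 114)]
-50 283 [(30, 8, 8, 3), (40, -2, 8, 280)]
-40 313 [(30, 52, 56, 27), (40, -2, 59, 286)]
-30 492 [(30, 53, 59, 133), (40, -2, 59, 359)]
-20 439 [(30, 55, 59, 47), (40, -1, 58, 251), (50, -1, -1, 1), (60, -1, 7, 11), (70, -1, 7, 13), (90, -3, 8, 59)]
-10 1002 [(30, -7, 9, 6), (40, -1, 7, 264), (50, -1, 7, 28), (60, -1, 7, 13), (70, -1, 7, 46), (80, -1, 7, 7), (90, -3, 8, 232)]
0 4490 [(30, -8, 9, 50), (40, -6, 8, 464), (50, -7, 13, 44), (60, -15, 20, 455), (70, -15, 20, 685), (80, -15, 20, 743), (90, -22, 28, 660)]
10 2484 [(30, -8, 9, 65), (40, -7, 8, 492), (70, -3, -3, 1), (80, 11, 11, 1), (90, -15, 20, 211)]
20 725 [(30, -8, 59, 142), (40, -7, 59, 583)]
30 942 [(30, -8, 59, 225), (40, -7, 59, 717)]
40 1053 [(30, -8, 59, 285), (40, -7, 59, 768)]
50 2531 [(30, -8, 59, 923), (40, -7, 58, 1608)]
60 56 [(30, -5, 6, 44), (40, -2, 3, 12)]
```

View pics/w3.png

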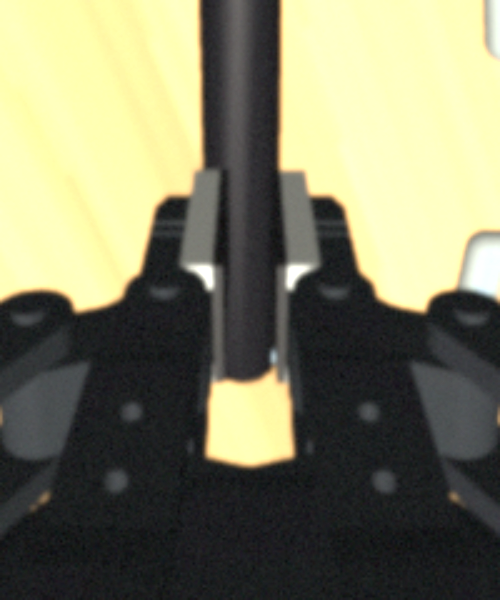

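The wrist view shows the pads at crop (203,220) and (298,220), apparently over the bar rather than around it. I check the pad heights.

Run:
```python
from h import *
c=robot.camera("wrist"); W=cloud(c)
for x in (200,210,240,290,300):
  for y in (160,178,200,225,250,275,300,340):
    p=W[180+int(y/2.5),180+int(x/2.5)]; print((x,y),round(float((p[:2]-H)@U*1000)),round(float((p[:2]-H)@V*1000)),round(float(p[2]*1000)),end=" | ")
  print()
s=robot.state(); print(s["width"],s["gripper_force"],s["ee_pos"],s["force"],s["wrist_torque"],s["joints"])
print(np.round(c["T"],3).tolist())
```

```text
(200, 160) -11 -17 0 | (200, 178) -7 9 62 | (200, 200) -6 9 73 | (200, 225) -6 9 80 | (200, 250) -5 9 89 | (200, 275) -5 10 98 | (200, 300) -4 10 104 | (200, 340) -4 10 112 | 
(210, 160) -6 3 42 | (210, 178) -5 9 62 | (210, 200) -4 9 72 | (210, 225) -4 9 81 | (210, 250) -4 9 88 | (210, 275) -3 7 93 | (210, 300) -3 5 97 | (210, 340) -3 -1 98 | 
(240, 160) 1 4 44 | (240, 178) 1 0 45 | (240, 200) 1 -6 45 | (240, 225) 1 -12 44 | (240, 250) 1 -18 44 | (240, 275) 1 -25 45 | (240, 300) 1 -31 45 | (240, 340) 1 -41 46 | 
(290, 160) 14 -17 0 | (290, 178) 11 9 63 | (290, 200) 10 9 72 | (290, 225) 10 9 81 | (290, 250) 9 9 88 | (290, 275) 9 8 95 | (290, 300) 9 5 97 | (290, 340) 9 2 102 | 
(300, 160) 17 -17 0 | (300, 178) 12 9 63 | (300, 200) 12 9 72 | (300, 225) 11 9 81 | (300, 250) 11 9 89 | (300, 275) 10 10 97 | (300, 300) 10 11 104 | (300, 340) 9 11 113 | 
0.008949222199053208 0.0 [0.55033691 0.03183474 0.01951854] [ 0.03761414  0.36676221 -0.30851338] [ 0.03966394 -0.03436864  0.01162968] [ 1.59887451e-01  3.34894440e+01  1.12614942e+02 -2.85478795e-04
  3.38978687e+01  2.09540267e+01]
[[0.935, -0.338, -0.108, 0.579], [-0.355, -0.89, -0.286, 0.105], [0.001, 0.306, -0.952, 0.199], [0.0, 0.0, 0.0, 1.0]]
```

Both cameras put the fingertips at z≈0.06 while the reported TCP z is 0.02, and the jaw closed to 9 mm without touching anything. So the fingers really end about 40 mm higher than the state says. I'll open, go down in small steps, and check by camera and force.

Call:
{"name": "apply_moves", "arguments": {
  "targets": [
    {"ax": 0, "ay": 0, "az": 0, "dx": 0, "dy": 0, "dz": 0, "jaw": 0.7},
    {"ax": 0, "ay": 0, "az": 0, "dx": 0, "dy": 0, "dz": 0, "jaw": 0.5},
    {"ax": 0, "ay": 0, "az": 0, "dx": 0, "dy": 0, "dz": 0, "jaw": 0.45},
    {"ax": 0, "ay": 0, "az": 0, "dx": -0.001, "dy": 0.002, "dz": -0.006, "jaw": 0.45},
    {"ax": 0, "ay": 0, "az": 0, "dx": -0.002, "dy": 0.002, "dz": -0.012, "jaw": 0.45}
  ]
}}

```text
time_s: 4.12
ee_pos: [0.5485, 0.0341, 0.0072]
eef_rot: [180.0, -0.0, 69.2]
force: [-0.3, 0.1, 0.1]
width: 0.0473
gripper_force: 0.0
```

```bash
cat >> h.py <<'E'
def tips():
    """lowest finger points in side and wrist views, near the bar's middle"""
    for n in ("wrist","side"):
        c=robot.camera(n); W=cloud(c); s=robot.state()
        u=(W[...,:2]-H)@U*1000; v=(W[...,:2]-H)@V*1000; z=W[...,2]*1000
        k=(abs(u)>12)&(abs(u)<50)&(abs(v)<16)&(z>6)&(z<120)
        print(n,k.sum(),"lowest",np.sort(z[k])[:12].round(),"u",np.round(u[k][np.argsort(z[k])[:12]]))
    print({q:np.round(s[q],4) for q in ("ee_pos","force","width")})
E
python3 -c "from h import *; tips()"
```

```text
wrist 17073 lowest [45. 46. 46. 46. 47. 47. 47. 47. 47. 47. 47. 47.] u [ 24. -23.  24. -23.  24.  24. -23. -23.  24.  24.  24. -23.]
side 520 lowest [46. 46. 47. 47. 47. 47. 47. 48. 49. 49. 50. 50.] u [-31.  23.  22.  22.  22.  21.  23. -32. -28.  22.  26.  22.]
{'ee_pos': array([0.5473, 0.0339, 0.0063]), 'force': array([ 0.0158,  0.0468, -0.4273]), 'width': np.float64(0.0467)}
```

Call:
{"name": "apply_moves", "arguments": {
  "targets": [
    {"ax": 0, "ay": 0, "az": 0, "dx": 0, "dy": 0, "dz": -0.008, "jaw": 0.45},
    {"ax": 0, "ay": 0, "az": 0, "dx": 0, "dy": 0, "dz": -0.016, "jaw": 0.45},
    {"ax": 0, "ay": 0, "az": 0, "dx": 0, "dy": 0, "dz": -0.024, "jaw": 0.45},
    {"ax": 0, "ay": 0, "az": 0, "dx": 0, "dy": 0, "dz": -0.028, "jaw": 0.45},
    {"ax": 0, "ay": 0, "az": 0, "dx": 0, "dy": 0, "dz": -0.028, "jaw": 0.45}
  ]
}}

```text
time_s: 4.63
ee_pos: [0.5475, 0.0338, -0.0218]
eef_rot: [-179.9, 0.0, 69.2]
force: [0.7, -1.9, -0.2]
width: 0.0468
gripper_force: 0.0
```

```bash
python3 -c "from h import *; tips()"
```

```text
wrist 22292 lowest [16. 17. 17. 17. 17. 17. 17. 17. 17. 18. 18. 18.] u [-24.  23. -24.  23.  23.  23. -24. -24. -24.  23. -24.  23.]
side 604 lowest [15. 17. 18. 19. 21. 21. 21. 22. 22. 22. 22. 23.] u [ 24. -30. -31.  22.  22.  28.  22. -28. -25.  22.  23.  25.]
{'ee_pos': array([ 0.5481,  0.0338, -0.0208]), 'force': array([ 1.0101, -0.131 , -0.4021]), 'width': np.float64(0.0471)}
```

The tips are at 17 mm, on either side of the bar. Closing.

Call:
{"name": "apply_moves", "arguments": {
  "newtons": 40,
  "targets": [
    {"ax": 0, "ay": 0, "az": 0, "dx": 0, "dy": 0, "dz": 0, "jaw": 0.65},
    {"ax": 0, "ay": 0, "az": 0, "dx": 0, "dy": 0, "dz": 0, "jaw": 0.8},
    {"ax": 0, "ay": 0, "az": 0, "dx": 0, "dy": 0, "dz": 0, "jaw": 0.9},
    {"ax": 0, "ay": 0, "az": 0, "dx": 0, "dy": 0, "dz": 0, "jaw": 0.9},
    {"ax": 0, "ay": 0, "az": 0, "dx": 0, "dy": 0, "dz": 0, "jaw": 0.9}
  ]
}}

```text
time_s: 5.15
ee_pos: [0.5487, 0.0338, -0.0201]
eef_rot: [180.0, -0.0, 69.2]
force: [-1.2, -0.8, 6.3]
width: 0.0166
gripper_force: 38.9
```

```bash
python3 -c "from h import *; rep()"
```

```text
ee [ 0.5487  0.0338 -0.0201] along -0.2 f_u -1.13 7.6837706729129325 w 0.0167729460699644 38.89795124530792 t 5.2
marks [(111, 10), (113, 13), (115, 2), (129, 1), (131, 18), (133, 6)]
rider+block [(145, 1), (151, 12), (153, 50), (155, 9), (157, 1), (167, 5), (169, 18), (171, 8), (173, 12), (175, 9), (177, 7), (179, 9), (181, 11), (183, 11), (185, 7), (187, 8), (189, 6), (191, 1)]
```

Gripped: width 17 mm, 39 N. Pulling along -u, first 25 mm.

Call:
{"name": "apply_moves", "arguments": {
  "targets": [
    {"ax": 0, "ay": 0, "az": 0, "dx": -0.0047, "dy": 0.0018, "dz": 0, "jaw": 0.9},
    {"ax": 0, "ay": 0, "az": 0, "dx": -0.0094, "dy": 0.0036, "dz": 0, "jaw": 0.9},
    {"ax": 0, "ay": 0, "az": 0, "dx": -0.014, "dy": 0.0053, "dz": 0, "jaw": 0.9},
    {"ax": 0, "ay": 0, "az": 0, "dx": -0.0187, "dy": 0.0071, "dz": 0, "jaw": 0.9},
    {"ax": 0, "ay": 0, "az": 0, "dx": -0.0234, "dy": 0.0089, "dz": 0, "jaw": 0.9}
  ]
}}

```text
time_s: 5.62
ee_pos: [0.5257, 0.0425, -0.0201]
eef_rot: [179.9, -0.0, 69.2]
force: [4.0, -7.2, 3.5]
width: 0.0167
gripper_force: 39.3
```

```bash
python3 -c "from h import *; rep()"
```

```text
ee [ 0.5248  0.0428 -0.0201] along -25.7 f_u 3.36 6.246127574509791 w 0.016818873838044302 39.58667993545532 t 5.6667
marks [(111, 14), (113, 10), (115, 3), (131, 22), (133, 6)]
rider+block [(151, 14), (153, 45), (155, 12), (157, 4), (161, 3), (163, 4), (165, 7), (167, 11), (169, 11), (171, 8), (173, 10), (175, 10), (177, 7), (179, 7)]
```

Call:
{"name": "apply_moves", "arguments": {
  "targets": [
    {"ax": 0, "ay": 0, "az": 0, "dx": -0.0037, "dy": 0.0014, "dz": 0, "jaw": 0.9},
    {"ax": 0, "ay": 0, "az": 0, "dx": -0.0075, "dy": 0.0028, "dz": 0, "jaw": 0.9},
    {"ax": 0, "ay": 0, "az": 0, "dx": -0.0112, "dy": 0.0043, "dz": 0, "jaw": 0.9},
    {"ax": 0, "ay": 0, "az": 0, "dx": -0.015, "dy": 0.0057, "dz": 0, "jaw": 0.9},
    {"ax": 0, "ay": 0, "az": 0, "dx": -0.0187, "dy": 0.0071, "dz": 0, "jaw": 0.9}
  ]
}}

```text
time_s: 6.08
ee_pos: [0.508, 0.0493, -0.02]
eef_rot: [179.8, -0.1, 69.2]
force: [8.0, -13.2, 0.7]
width: 0.0169
gripper_force: 39.3
```

```bash
python3 -c "from h import *; rep()"
```

```text
ee [ 0.5072  0.0495 -0.0201] along -44.6 f_u 8.28 2.5646290109280723 w 0.01665663454644157 39.45659279823303 t 6.1333
marks [(111, 9), (113, 17), (115, 2), (129, 1), (131, 20), (133, 6), (135, 1)]
rider+block [(133, 2), (135, 41), (137, 21), (139, 10), (141, 2), (143, 2), (145, 5), (147, 8), (149, 8), (151, 12), (153, 8), (155, 8), (157, 9), (159, 10), (163, 1)]
```

Call:
{"name": "apply_moves", "arguments": {
  "targets": [
    {"ax": 0, "ay": 0, "az": 0, "dx": -0.0028, "dy": 0.001, "dz": 0, "jaw": 0.9},
    {"ax": 0, "ay": 0, "az": 0, "dx": -0.0056, "dy": 0.002, "dz": 0, "jaw": 0.9},
    {"ax": 0, "ay": 0, "az": 0, "dx": -0.0084, "dy": 0.003, "dz": 0, "jaw": 0.9},
    {"ax": 0, "ay": 0, "az": 0, "dx": -0.0112, "dy": 0.004, "dz": 0, "jaw": 0.9},
    {"ax": 0, "ay": 0, "az": 0, "dx": -0.0112, "dy": 0.004, "dz": 0, "jaw": 0.9}
  ]
}}

```text
time_s: 6.55
ee_pos: [0.4969, 0.0535, -0.0201]
eef_rot: [179.8, -0.1, 69.2]
force: [7.9, -10.5, -1.2]
width: 0.0165
gripper_force: 39.3
```

Run:
```python
from h import *
c=rep(); a=cv2.resize(c["image"][170:260,150:300],None,fx=4,fy=4,interpolation=cv2.INTER_CUBIC); cv2.imwrite("pics/s4.png",a)
```

```text
ee [ 0.4969  0.0534 -0.02  ] along -55.6 f_u 11.14 0.7821870057468286 w 0.01699687043620003 39.314770102500916 t 6.6
marks [(111, 10), (113, 12), (115, 3), (131, 18), (133, 6)]
rider+block [(121, 3), (123, 39), (125, 23), (127, 8), (129, 1), (131, 2), (133, 4), (135, 9), (137, 8), (139, 14), (141, 7), (143, 7), (145, 9), (147, 10), (149, 1), (151, 1)]
```

View pics/s4.png

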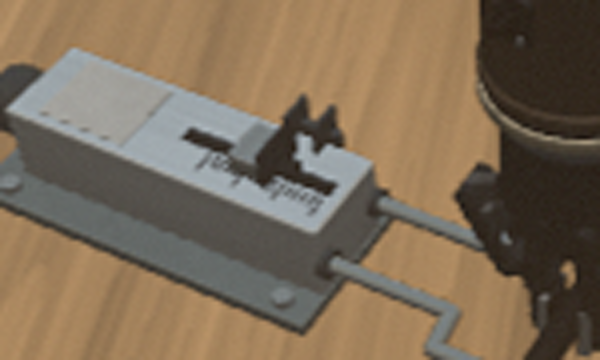

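The side crop shows the drag pointer at about (270,150), in line with the gap between the ridges near (300,110) and (325,120). Depth puts it at 124.5 mm against a centre of 122.8. A final 1.5 mm, then I ease back.

Call:
{"name": "apply_moves", "arguments": {
  "targets": [
    {"ax": 0, "ay": 0, "az": 0, "dx": -0.0007, "dy": 0.0003, "dz": 0, "jaw": 0.9},
    {"ax": 0, "ay": 0, "az": 0, "dx": -0.0014, "dy": 0.0005, "dz": 0, "jaw": 0.9},
    {"ax": 0, "ay": 0, "az": 0, "dx": -0.0014, "dy": 0.0005, "dz": 0, "jaw": 0.9},
    {"ax": 0, "ay": 0, "az": 0, "dx": 0.0005, "dy": -0.0002, "dz": 0, "jaw": 0.9},
    {"ax": 0, "ay": 0, "az": 0, "dx": 0.0028, "dy": -0.001, "dz": 0, "jaw": 0.9}
  ]
}}

```text
time_s: 7.02
ee_pos: [0.4997, 0.0524, -0.02]
eef_rot: [179.8, -0.1, 69.2]
force: [6.6, -10.8, 1.1]
width: 0.0164
gripper_force: 39.4
```

Call:
{"name": "apply_moves", "arguments": {
  "targets": [
    {"ax": 0, "ay": 0, "az": 0, "dx": 0.0028, "dy": -0.0011, "dz": 0, "jaw": 0.9},
    {"ax": 0, "ay": 0, "az": 0, "dx": 0.0056, "dy": -0.0021, "dz": 0, "jaw": 0.9},
    {"ax": 0, "ay": 0, "az": 0, "dx": 0.0084, "dy": -0.0032, "dz": 0, "jaw": 0.9},
    {"ax": 0, "ay": 0, "az": 0, "dx": 0.0112, "dy": -0.0043, "dz": 0, "jaw": 0.9},
    {"ax": 0, "ay": 0, "az": 0, "dx": 0.014, "dy": -0.0053, "dz": 0, "jaw": 0.9}
  ]
}}

```text
time_s: 7.43
ee_pos: [0.5135, 0.0472, -0.0201]
eef_rot: [179.8, -0.0, 69.2]
force: [4.8, -6.0, 3.7]
width: 0.017
gripper_force: 39.6
```

Call:
{"name": "apply_moves", "arguments": {
  "targets": [
    {"ax": 0, "ay": 0, "az": 0, "dx": 0.0028, "dy": -0.0011, "dz": 0, "jaw": 0.9},
    {"ax": 0, "ay": 0, "az": 0, "dx": 0.0056, "dy": -0.0021, "dz": 0, "jaw": 0.9},
    {"ax": 0, "ay": 0, "az": 0, "dx": 0.0084, "dy": -0.0032, "dz": 0, "jaw": 0.9},
    {"ax": 0, "ay": 0, "az": 0, "dx": 0.0112, "dy": -0.0043, "dz": 0, "jaw": 0.9},
    {"ax": 0, "ay": 0, "az": 0, "dx": 0.014, "dy": -0.0053, "dz": 0, "jaw": 0.9}
  ]
}}

```text
time_s: 7.85
ee_pos: [0.5269, 0.0421, -0.0201]
eef_rot: [179.9, -0.0, 69.2]
force: [1.7, -3.3, 6.2]
width: 0.0168
gripper_force: 40.0
```

```bash
python3 -c "from h import *; rep()"
```

```text
ee [ 0.5274  0.0419 -0.0201] along -23.0 f_u 6.94 5.2309559639993 w 0.016607211693422476 39.886629581451416 t 7.9
marks [(111, 12), (113, 10), (115, 3), (117, 1), (127, 1), (129, 1), (131, 16), (133, 9)]
rider+block [(117, 1), (121, 5), (123, 51), (125, 13), (127, 5), (159, 12), (161, 15), (163, 8), (165, 9), (167, 9), (169, 7), (171, 12), (173, 8), (175, 9), (177, 12), (179, 6), (181, 5), (183, 1)]
```

Call:
{"name": "apply_moves", "arguments": {
  "targets": [
    {"ax": 0, "ay": 0, "az": 0, "dx": 0.0023, "dy": -0.0009, "dz": 0, "jaw": 0.9},
    {"ax": 0, "ay": 0, "az": 0, "dx": 0.0046, "dy": -0.0018, "dz": 0, "jaw": 0.9},
    {"ax": 0, "ay": 0, "az": 0, "dx": 0.007, "dy": -0.0027, "dz": 0, "jaw": 0.9},
    {"ax": 0, "ay": 0, "az": 0, "dx": 0.0093, "dy": -0.0035, "dz": 0, "jaw": 0.9},
    {"ax": 0, "ay": 0, "az": 0, "dx": 0.0125, "dy": -0.0047, "dz": 0, "jaw": 0.9}
  ]
}}

```text
time_s: 8.32
ee_pos: [0.5383, 0.0377, -0.0201]
eef_rot: [180.0, -0.0, 69.2]
force: [-0.6, 0.4, 10.4]
width: 0.0166
gripper_force: 40.4
```

```bash
python3 -c "from h import *; rep()"
```

```text
ee [ 0.5391  0.0374 -0.0201] along -10.5 f_u 1.4 9.049305643716226 w 0.016784967900699922 40.19077956676483 t 8.3667
marks [(111, 14), (113, 14), (115, 2), (131, 18), (133, 6), (135, 1)]
rider+block [(121, 7), (123, 45), (125, 16), (127, 5), (167, 4), (169, 21), (171, 5), (173, 10), (175, 11), (177, 9), (179, 11), (181, 8), (183, 5), (185, 14), (187, 4), (189, 7), (191, 1)]
```

The block is home, the pointer stays at about 124 mm (centre 122.8), and the force is about zero. Release and lift.

Call:
{"name": "apply_moves", "arguments": {
  "targets": [
    {"ax": 0, "ay": 0, "az": 0, "dx": 0, "dy": 0, "dz": 0, "jaw": 0.75},
    {"ax": 0, "ay": 0, "az": 0, "dx": 0, "dy": 0, "dz": 0, "jaw": 0.6},
    {"ax": 0, "ay": 0, "az": 0, "dx": 0, "dy": 0, "dz": 0, "jaw": 0.45},
    {"ax": 0, "ay": 0, "az": 0, "dx": 0, "dy": 0, "dz": 0, "jaw": 0.45},
    {"ax": 0, "ay": 0, "az": 0, "dx": 0, "dy": 0, "dz": 0.02, "jaw": 0.45}
  ]
}}

```text
time_s: 8.78
ee_pos: [0.5361, 0.0376, -0.0029]
eef_rot: [-179.7, 0.1, 69.2]
force: [-0.8, -0.3, -0.4]
width: 0.0469
gripper_force: 0.0
```

Call:
{"name": "apply_moves", "arguments": {
  "targets": [
    {"ax": 0, "ay": 0, "az": 0, "dx": 0, "dy": 0, "dz": 0.03, "jaw": 0.45},
    {"ax": 0, "ay": 0, "az": 0, "dx": 0, "dy": 0, "dz": 0.06, "jaw": 0.45},
    {"ax": 0, "ay": 0, "az": 0, "dx": 0, "dy": 0, "dz": 0.09, "jaw": 0.45},
    {"ax": 0, "ay": 0, "az": 0, "dx": 0, "dy": 0, "dz": 0.12, "jaw": 0.6},
    {"ax": 0, "ay": 0, "az": 0, "dx": -0.002, "dy": -0.03, "dz": 0.13, "jaw": 0.8}
  ]
}}

```text
time_s: 9.2
ee_pos: [0.5384, 0.0103, 0.1334]
eef_rot: [179.7, -0.1, 69.3]
force: [1.4, 0.2, 1.5]
width: 0.0235
gripper_force: 0.0
```

```bash
python3 -c "from h import *; rep()"
```

```text
ee [0.5382 0.0044 0.1336] along 0.4 f_u 3.43 1.97475669948966 w 0.017629258807479384 0.0 t 9.25
marks [(111, 10), (113, 15), (115, 2), (129, 4), (131, 15), (133, 5), (135, 1), (137, 1)]
rider+block [(121, 10), (123, 48), (125, 12), (127, 6), (167, 5), (169, 18), (171, 9), (173, 12), (175, 4), (177, 10), (179, 9), (181, 11), (183, 8), (185, 9), (187, 9), (189, 6)]
```

Call:
{"name": "apply_moves", "arguments": {
  "targets": [
    {"ax": 0, "ay": 0, "az": 0, "dx": -0.003, "dy": -0.036, "dz": 0, "jaw": 1.0},
    {"ax": 0, "ay": 0, "az": 0, "dx": -0.006, "dy": -0.072, "dz": 0, "jaw": 1.0},
    {"ax": 0, "ay": 0, "az": 0, "dx": -0.01, "dy": -0.108, "dz": 0, "jaw": 1.0},
    {"ax": 0, "ay": 0, "az": 0, "dx": -0.013, "dy": -0.144, "dz": 0, "jaw": 1.0},
    {"ax": 0, "ay": 0, "az": 0, "dx": -0.016, "dy": -0.18, "dz": 0, "jaw": 1.0}
  ]
}}

```text
time_s: 9.67
ee_pos: [0.5195, -0.1739, 0.1292]
eef_rot: [-180.0, -0.0, 69.2]
force: [1.5, 0.0, -0.2]
width: 0.0002
gripper_force: 0.0
```

Call:
{"name": "apply_moves", "arguments": {
  "targets": [
    {"ax": 0, "ay": 0, "az": 0, "dx": -0.003, "dy": -0.036, "dz": 0, "jaw": 1.0},
    {"ax": 0, "ay": 0, "az": 0, "dx": -0.006, "dy": -0.072, "dz": 0, "jaw": 1.0},
    {"ax": 0, "ay": 0, "az": 0, "dx": -0.01, "dy": -0.108, "dz": 0, "jaw": 1.0},
    {"ax": 0, "ay": 0, "az": 0, "dx": -0.013, "dy": -0.144, "dz": 0, "jaw": 1.0},
    {"ax": 0, "ay": 0, "az": 0, "dx": -0.016, "dy": -0.172, "dz": 0, "jaw": 1.0}
  ]
}}

```text
time_s: 10.08
ee_pos: [0.5036, -0.347, 0.1291]
eef_rot: [-180.0, 0.0, 69.1]
force: [0.3, 0.0, 0.4]
width: 0.0003
gripper_force: 0.0
```

Run:
```python
from h import *
c=robot.camera("wrist"); W=cloud(c); z=W[...,2]
k=(z>.061)&(z<.075)&(np.hypot(W[...,0]-.505,W[...,1]+.348)<.03); print("btn",k.sum(),W[k].mean(0).round(4))
k=(z>.08)&(z<.2)&(np.hypot(W[...,0]-.505,W[...,1]+.348)<.06); p=W[k]; p=p[np.argsort(p[:,2])][:150]; print("tip",p[[0,20,149]].round(3),p.mean(0).round(4))
s=robot.state(); print(s["ee_pos"],s["eef_rot"],s["force"],s["width"],s["time_s"])
q=ridges(robot.camera("top")); b=q[q[:,1]>-.012]; print(np.histogram(b[:,0]*1000,bins=np.arange(111,141,2)))
```

```text
btn 872 [ 0.5065 -0.3473  0.0664]
tip [[ 0.506 -0.337  0.169]
 [ 0.513 -0.339  0.171]
 [ 0.517 -0.345  0.174]] [ 0.5073 -0.3381  0.1724]
[ 0.50354178 -0.3512782   0.1291649 ] [1.79922049e+02 1.04448652e-01 6.90802114e+01] [-1.8947285  -5.83297376  0.26471747] -6.441086627660529e-05 10.1333
(array([0, 0, 0, 0, 0, 0, 0, 0, 0, 0, 0, 0, 0, 0]), array([111, 113, 115, 117, 119, 121, 123, 125, 127, 129, 131, 133, 135,
       137, 139]))
```

Call:
{"name": "apply_moves", "arguments": {
  "targets": [
    {"ax": 0, "ay": 0, "az": 0, "dx": 0.002, "dy": 0, "dz": -0.03, "jaw": 1.0},
    {"ax": 0, "ay": 0, "az": 0, "dx": 0.002, "dy": 0, "dz": -0.06, "jaw": 1.0},
    {"ax": 0, "ay": 0, "az": 0, "dx": 0.002, "dy": 0, "dz": -0.085, "jaw": 1.0},
    {"ax": 0, "ay": 0, "az": 0, "dx": 0.002, "dy": 0, "dz": -0.095, "jaw": 1.0},
    {"ax": 0, "ay": 0, "az": 0, "dx": 0.002, "dy": 0, "dz": -0.098, "jaw": 1.0}
  ]
}}

```text
time_s: 10.6
ee_pos: [0.505, -0.343, 0.0294]
eef_rot: [-179.8, -0.1, 69.2]
force: [-2.5, 1.1, 1.4]
width: 0.0006
gripper_force: 0.9
```

Call:
{"name": "apply_moves", "arguments": {
  "targets": [
    {"ax": 0, "ay": 0, "az": 0, "dx": 0, "dy": 0, "dz": -0.002, "jaw": 1.0},
    {"ax": 0, "ay": 0, "az": 0, "dx": 0, "dy": 0, "dz": -0.004, "jaw": 1.0},
    {"ax": 0, "ay": 0, "az": 0, "dx": 0, "dy": 0, "dz": -0.006, "jaw": 1.0},
    {"ax": 0, "ay": 0, "az": 0, "dx": 0, "dy": 0, "dz": -0.006, "jaw": 1.0},
    {"ax": 0, "ay": 0, "az": 0, "dx": 0, "dy": 0, "dz": -0.006, "jaw": 1.0}
  ]
}}

```text
time_s: 11.02
ee_pos: [0.507, -0.3448, 0.0264]
eef_rot: [179.9, 0.0, 69.2]
force: [0.3, 2.3, 3.4]
width: -0.0001
gripper_force: 1.8
```

Call:
{"name": "apply_moves", "arguments": {
  "targets": [
    {"ax": 0, "ay": 0, "az": 0, "dx": 0, "dy": -0.001, "dz": -0.001, "jaw": 1.0},
    {"ax": 0, "ay": 0, "az": 0, "dx": 0, "dy": -0.002, "dz": -0.002, "jaw": 1.0},
    {"ax": 0, "ay": 0, "az": 0, "dx": 0, "dy": -0.002, "dz": -0.003, "jaw": 1.0},
    {"ax": 0, "ay": 0, "az": 0, "dx": 0, "dy": -0.002, "dz": -0.003, "jaw": 1.0},
    {"ax": 0, "ay": 0, "az": 0, "dx": 0, "dy": -0.002, "dz": -0.003, "jaw": 1.0}
  ]
}}

```text
time_s: 11.43
ee_pos: [0.5068, -0.3465, 0.0239]
eef_rot: [179.9, -0.0, 69.2]
force: [-3.4, 9.0, 26.3]
width: 0.0001
gripper_force: 12.9
```

```bash
python3 -c "
from h import *
s=robot.state(); print(s['ee_pos'],s['force'])"
```

```text
[ 0.50684833 -0.34648688  0.02390511] [-3.36462618  8.95591165 26.25352245]
```

The force of 26 N is well above the 5 N needed, so the button is on its stop. Lift and retreat.

Call:
{"name": "apply_moves", "arguments": {
  "targets": [
    {"ax": 0, "ay": 0, "az": 0, "dx": 0, "dy": 0, "dz": 0.003, "jaw": 1.0},
    {"ax": 0, "ay": 0, "az": 0, "dx": 0, "dy": 0, "dz": 0.01, "jaw": 1.0},
    {"ax": 0, "ay": 0, "az": 0, "dx": 0, "dy": 0, "dz": 0.035, "jaw": 1.0},
    {"ax": 0, "ay": 0, "az": 0, "dx": 0, "dy": 0, "dz": 0.07, "jaw": 1.0},
    {"ax": 0, "ay": 0, "az": 0, "dx": 0, "dy": 0, "dz": 0.1, "jaw": 1.0}
  ]
}}

```text
time_s: 11.85
ee_pos: [0.506, -0.3466, 0.1238]
eef_rot: [-180.0, 0.0, 69.2]
force: [1.3, -1.2, 0.2]
width: 0.0001
gripper_force: 0.0
```

Run:
```python
from h import *
rep()
c=robot.camera("wrist"); W=cloud(c); z=W[...,2]
k=(z>.058)&(z<.075)&(np.hypot(W[...,0]-.5065,W[...,1]+.347)<.012); print("btn",k.sum(),W[k].mean(0).round(4)); print(robot.state()["force"])
c=robot.camera("side"); cv2.imwrite("pics/end.png",c["image"])
```

```text
ee [ 0.5086 -0.3485  0.1298] along 98.1 f_u 3.18 6.18389395002855 w -0.00011088904110871161 0.0 t 11.9
marks [(111, 6), (113, 17), (115, 1), (129, 1), (131, 18), (133, 4), (135, 3)]
rider+block [(117, 1), (119, 2), (121, 7), (123, 37), (125, 16), (127, 8), (129, 1), (167, 4), (169, 18), (171, 11), (173, 6), (175, 10), (177, 7), (179, 14), (181, 8), (183, 7), (185, 8), (187, 13), (189, 3), (191, 1)]
btn 669 [ 0.5067 -0.3466  0.0666]
[ 0.20542802 -0.69064456 -0.37932848]
```

View pics/end.png

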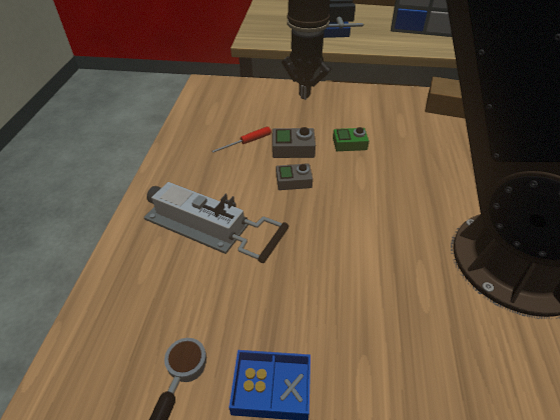

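The final view shows the drag pointer between the marks at about (222,205), the block home at (200,202), and the gripper clear above the large grey box. The bystanders have not moved and the button is up at 66.6 mm. Handing in.

```bash
python3 -c "
from rig import robot
print(robot.sign_off())"
```

```text
the job is handed in; nothing more can be done
None
```

Job done and handed in at about 12 s: the drag pointer stands between the marks (about 1.5 mm short of centre), the spring was eased home, the record button was pressed to its stop and came back up, and the tray, portafilter and screwdriver were not touched.

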